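# Size a reground printing roller in the ring gauge, gently

## Task

Take the roller that lies apart from the other two in the rack, leftmost as the robot sees it, nearest the ring gauge, and slide it lengthwise along the gauge's rail through its rings, from the big ring towards the small ones, until a ring too small for it stops it. The rings ride on a spring carriage: press the roller on against the stopping ring until the carriage just gives, at least 2 mm, and stay gentle, for a push of 8 mm spoils the gauge. Then ease off, let go and leave the roller lying level on the rail against the ring that stopped it, with the carriage sprung back and the other rollers, the mug and the ink jar left as they were.

Things in the scene. Friction and masses are not known exactly. Their poses are not given: they have to be found in the camera images.
- rack_berth (a point): First berth of the plywood roller rack: centre of a roller lying there, 50 above the table. x runs along the lying rollers, y points away from the other two berths, 95 and 165 to the -y side. Which roller lies here varies; it is the one to gauge. Grasp its sleeve anywhere: it hangs free, at least 20 clear below.
- rack_post (a point): On the top edge of one of the rack's two upright boards, 20 to the +y side of the first berth, 50 above the table. The boards are 8 thick, at 83 to either side of rack_berth along x; the journals rest in open-topped notches 18 wide, 8 deep.
- roller_a_center (a point): Centre of a printing roller; x runs along it. Black rubber sleeve 150 long, a steel journal (diameter 16, 15 long) on each end, 180 overall, alike both ways round, 0.2 to 0.5 kg. The three rollers have sleeve diameters 31, 37 and 43; which letter has which is not told.
- roller_b_center (a point): Centre of a printing roller; x runs along it. Black rubber sleeve 150 long, a steel journal (diameter 16, 15 long) on each end, 180 overall, alike both ways round, 0.2 to 0.5 kg. The three rollers have sleeve diameters 31, 37 and 43; which letter has which is not told.
- roller_c_center (a point): Centre of a printing roller; x runs along it. Black rubber sleeve 150 long, a steel journal (diameter 16, 15 long) on each end, 180 overall, alike both ways round, 0.2 to 0.5 kg. The three rollers have sleeve diameters 31, 37 and 43; which letter has which is not told.
- gauge_entry (a point): On the gauge's carriage, where the rail's top meets the first ring's front face; 45 above the table. x = pushing direction, z up. Four upright ring plates, 8 thick, front faces at x = 0, 30, 60, 90, holes of diameter 46, 40, 34, 28, their lowest points all level with the rail's top, centres at y = 0. Plate tops 10 above their holes; plates 24 wider than their holes.
- gauge_rail_end (a point): The rail's outer end, on top, 130 before gauge_entry (same axes). The rail is flat-topped, 16 wide, 20 high over a bed 74 wide: a roller lying along its middle passes straight into the rings; fingers straddle it. The fixed base is 320 by 90 and starts 35 before this point.
- gauge_ring4 (a point): Lowest point of the fourth (smallest) hole, at its front face, 90 beyond gauge_entry (same axes). A 43 roller is stopped by the second ring, a 37 one by the third, a 31 one by this: the end face of its sleeve meets that ring's front face while the journal goes through.
- gauge (a joint): Travel of the spring carriage (rail and rings) along x of gauge_entry, in m: 0 at rest, grows as pushed, end stop at 0.015. The spring takes 1.5 N to start and 1.5 N more per mm (4.5 N at 2 mm, 13.5 N at 8 mm); damped; returns by itself.
- mug: White mug, 95 high, 82 wide, standing on the table beyond the work. Leave it alone. Origin under its centre.
- ink_jar: Blue ink jar with a white cap, 85 high, 72 wide, standing on the table beyond the work. Leave it alone. Origin under its centre.
Mind the look-alikes: they are no part of the job. Leave any yellow look-alike of the part that bears roller_c_center alone. What is shaped like the part that bears roller_b_center but orange is not meant.

How it is judged:
On the way:
1. the roller, in the rings, is pressed against the ring that stops it so that the carriage gives at least 2 mm for 0.1 s (value of joint gauge above 0.002 m and ((x of roller_a_center in the frame of gauge_entry between -0.05 and -0.04 m and y of roller_a_center in the frame of gauge_entry between -0.008 and 0.008 m and z of roller_a_center in the frame of gauge_entry between 0.0175 and 0.0275 m and contact force between roller_a and gauge above 1 N) or (x of roller_b_center in the frame of gauge_entry between -0.02 and -0.01 m and y of roller_b_center in the frame of gauge_entry between -0.008 and 0.008 m and z of roller_b_center in the frame of gauge_entry between 0.0145 and 0.0245 m and contact force between roller_b and gauge above 1 N) or (x of roller_c_center in the frame of gauge_entry between 0.01 and 0.02 m and y of roller_c_center in the frame of gauge_entry between -0.008 and 0.008 m and z of roller_c_center in the frame of gauge_entry between 0.0115 and 0.0215 m and contact force between roller_c and gauge above 1 N))), for 0.1 s.
At the end, for the whole second after the job is handed in: A roller lies level (within 0.08 rad) and at rest in the rings on the rail, its end face within 5 mm of the front face of the ring that is too small for it, no more than 8 mm off to the side; the carriage is back within 1.5 mm of rest; the first berth of the rack is empty (((x of roller_a_center in the frame of gauge_entry between -0.05 and -0.04 m and y of roller_a_center in the frame of gauge_entry between -0.008 and 0.008 m and z of roller_a_center in the frame of gauge_entry between 0.0175 and 0.0275 m and linear speed of roller_a below 0.02 m/s and angle between roller_a_center's own x axis and vertical between 1.49 and 1.65 rad) or (x of roller_b_center in the frame of gauge_entry between -0.02 and -0.01 m and y of roller_b_center in the frame of gauge_entry between -0.008 and 0.008 m and z of roller_b_center in the frame of gauge_entry between 0.0145 and 0.0245 m and linear speed of roller_b below 0.02 m/s and angle between roller_b_center's own x axis and vertical between 1.49 and 1.65 rad) or (x of roller_c_center in the frame of gauge_entry between 0.01 and 0.02 m and y of roller_c_center in the frame of gauge_entry between -0.008 and 0.008 m and z of roller_c_center in the frame of gauge_entry between 0.0115 and 0.0215 m and linear speed of roller_c below 0.02 m/s and angle between roller_c_center's own x axis and vertical between 1.49 and 1.65 rad)) and value of joint gauge below 0.0015 m and distance between each of roller_a_center, roller_b_center, roller_c_center and rack_berth above 0.05 m); the robot touches nothing.
It fails at once if the carriage is pushed 8 mm or more (too hard) (value of joint gauge above 0.008 m).
It fails at once if a second roller is disturbed (more than one roller moved over 15 mm) (distance of each of roller_a_center, roller_b_center from where it was at the start of the episode above 0.015 m or distance of each of roller_a_center, roller_c_center from where it was at the start of the episode above 0.015 m or distance of each of roller_b_center, roller_c_center from where it was at the start of the episode above 0.015 m).
It fails at once if the mug is moved over 20 mm or tipped (distance of mug from where it was at the start of the episode above 0.02 m or angle between mug's own z axis and vertical above 0.3 rad).
It fails at once if the ink jar is moved over 20 mm or tipped (distance of ink_jar from where it was at the start of the episode above 0.02 m or angle between ink_jar's own z axis and vertical above 0.3 rad).
It also fails if it takes over 58 s, if anything falls off the work surface, if the arm or the gripper's body presses on something with over 40 N, if the wrist force passes 120 N, or if a joint passes its speed limit or range.

## Robot

A 6-joint arm with a two-finger parallel gripper is mounted at the origin on the work surface. World frame = base frame: x ahead of the robot, y to its left, z up, the work surface at z = 0. Lengths are in m, angles in rad, forces in N, time in s.
With the tool pointing down it reaches from about 0.325 to 0.75 m from the base axis. Payload 7.6 kg.
Tool frame: the origin (TCP) lies at the very end of the fingers, on their centre line; the grasp point (between the pads) lies 19 mm behind it; z points along the fingers, y is the direction in which the jaws open and shut (so a half turn about z gives the same grasp; the last joint's range is limited). The gripper opens to 85 mm and grips with 20 to 120 N. Pads are 22 mm wide; open, the fingers measure 114 mm over their backs; the gripper's body (76 mm by 85 mm) begins 54 mm behind the grasp point. The pads swing forward as they close: fully open they stand 13 mm farther back than shut.
Start: joints at [1.18, 0.052, 1.401, -0, 1.689, -0.07], TCP at [0.166, 0.498, 0.231] pointing down, gripper open.
Joint ranges: [-2.9, 2.9], [-0.91, 2.17], [0.12, 2.37], [-1.06, 4.2], [0.26, 2.73], [-2.93, 2.93]. Speed limits (rad/s): [2.57, 2.57, 3.01, 3.14, 3.14, 3.14].

## Interface

Orientations are given as a unit quaternion [x, y, z, w].
In Python, from cell import state, snapshot, hand_in gives the robot as it stands.
- The arm moves only by the shell command python3 -m creep 'ROWS' [FORCE]. ROWS is a JSON object of lists of equal length, an entry for each row: "offset": the shift along the tool's x, y, z in cm, a list of three; "twist": the turn, a rotation vector about the tool's x, y, z in degrees, a list of three; "hand": the closure, from 0 (fully open) to 1 (shut). In form: {"offset": [[dx, dy, dz], ...], "twist": [[rx, ry, rz], ...], "hand": [hand, ...]}. A call has 1 to 12 rows; each row is the pose to reach, as a shift and turn from the pose commanded when the call began, along the tool's axes at that moment; what a row does not reach only later rows make up. A row lasts 1/10 s, in which the tool goes at most 50 mm and 8.59 degrees, less where a joint would pass 70% of its speed; a pose out of reach is approached as far as the arm can. A call with a gripper value outside its range is refused whole. The fingers move at their own pace and stop on an object; FORCE is the grip in N (left out, the last holds). Time passes only in rows, so rows that repeat a pose let the fingers close. It gives the time, the measured TCP pose, the force and the opening at its end, in the units of the state.
- state(): the state, without advancing time (a new reading comes with each control period).
- snapshot(name): name is "side" or "top"; returns a dict with "img" (384x512x3 uint8, blue, green, red), "intrinsics" (3x3 intrinsics, pixels), "eye" and "rotation" of the camera in the world. Camera axes: x right, y down, z forward; pixel columns grow to the right and rows downward; lengths in m; the calibration is good to about 2 mm. A picture is of the moment at which its call begins. There is no depth.
- hand_in(): hands the job in, once; it reports no verdict.
The state is a dict: "time_s": time; "joint_pos": joint angles; "joint_vel": joint speeds; "tau": joint torques, N m; "position": TCP position; "eef_rot": TCP orientation; "contact_force": force on the tool from outside, world axes, zero at the start; "wrist_torque": the same for the moment, N m; "finger_gap": finger opening in m.
Only numpy, scipy, OpenCV 4.12 (cv2) and the standard library are available. Lean on these libraries where they do the work, as an engineer would, in place of code of your own. Each camera call takes 0.05 s, during which the arm holds its last target.

## Working session

There is one attempt and no reset: what is moved stays moved. The work goes in short steps, Python scripts to look and compute and a shell command to move; the robot and the scene stay as the last step left them, time stands still between calls to the robot, and variables do not carry over. Pictures are saved under pics/ and viewed, and the job is handed in when it is done.

```bash
mkdir -p pics; ls; python3 - <<'E'
from cell import state, snapshot
import cv2,numpy as np
for n in("side","top"):
    s=snapshot(n); cv2.imwrite(f"pics/{n}0.png",s["img"]); print(n,s["intrinsics"],s["eye"],s["rotation"])
print(state())
E
```

```text
pics
side [[415.24777106   0.         256.58041314]
 [  0.         415.24777106 190.24933352]
 [  0.           0.           1.        ]] [ 0.04583132 -0.71672626  0.55009195] [ 0.82406952 -0.29967125  0.15872488 -0.45377635]
top [[429.75060416   0.         250.97495445]
 [  0.         429.75060416 194.45850764]
 [  0.           0.           1.        ]] [ 0.4263462  -0.13338866  1.20548057] [ 0.70824599 -0.70446302  0.03037538 -0.03459491]
{'time_s': 0.1, 'joint_pos': array([ 1.17974236e+00,  5.27608450e-02,  1.40162539e+00, -2.77370231e-05,
        1.68861256e+00, -7.02678497e-02]), 'joint_vel': array([ 0.00252473, -0.00174898, -0.00403506, -0.00034254, -0.00244417,
        0.00249123]), 'tau': array([ 1.23607642e-03, -3.82583356e+01, -3.60982919e+01, -1.12445762e-04,
        4.80793737e-03, -3.27759217e-06]), 'position': array([0.16540417, 0.4979752 , 0.23056231]), 'eef_rot': array([ 1.59707790e-01,  9.87164083e-01, -6.87598130e-04, -1.47327742e-04]), 'contact_force': array([-0.76544981,  0.39364592, -0.35660402]), 'wrist_torque': array([-0.00166539, -0.02074938, -0.0798932 ]), 'finger_gap': 0.08546586319347792}
```

View pics/side0.png

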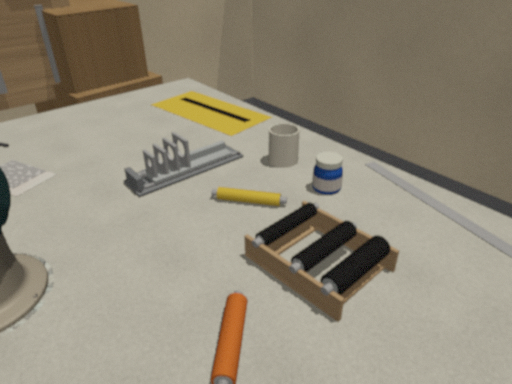

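View pics/top0.png

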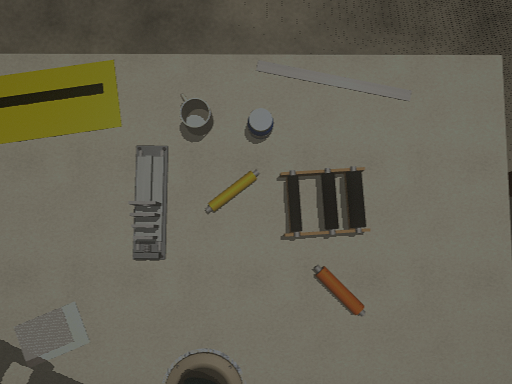

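The top picture shows the rack at right with three black rollers at about (295,203), (330,200) and (356,198). The gauge is at (150,205), with its rings at rows 203–245 and the rail's outer end up at about row 155, so the push is toward the robot. The yellow one (232,192) and the orange one (340,290) lie on the table and are look-alikes. The roller at (295,203) fits: it is black, in the rack, leftmost, apart from the other two and nearest the gauge. I'll enlarge both cameras' views of it and the gauge.

```bash
python3 - <<'E'
import cv2,numpy as np
def crop(n,o,u0,v0,u1,v1,k):
    im=cv2.imread(f"pics/{n}.png")[v0:v1,u0:u1]
    im=cv2.resize(im,None,fx=k,fy=k,interpolation=cv2.INTER_CUBIC)
    im=cv2.convertScaleAbs(im,alpha=1.5)
    for u in range(u0,u1,10):
        cv2.line(im,((u-u0)*k,0),((u-u0)*k,5),(0,0,255),1);cv2.putText(im,str(u),((u-u0)*k,15),0,.35,(0,0,255))
    for v in range(v0,v1,10):
        cv2.line(im,(0,(v-v0)*k),(5,(v-v0)*k),(0,0,255),1);cv2.putText(im,str(v),(6,(v-v0)*k+4),0,.35,(0,0,255))
    cv2.imwrite(f"pics/{o}.png",im)
crop("top0","t_rack",275,160,375,245,7)
crop("top0","t_gauge",110,140,190,265,5) if 0 else crop("top0","t_gauge",115,142,195,266,4)
crop("side0","s_rack",240,195,340,270,8)
crop("side0","s_gauge",120,125,250,195,6)
crop("top0","t_gauge",120,142,180,202,9);crop("top0","t_gauge2",120,200,180,264,9)
E
```

```text
(no output)
```

View pics/t_rack.png

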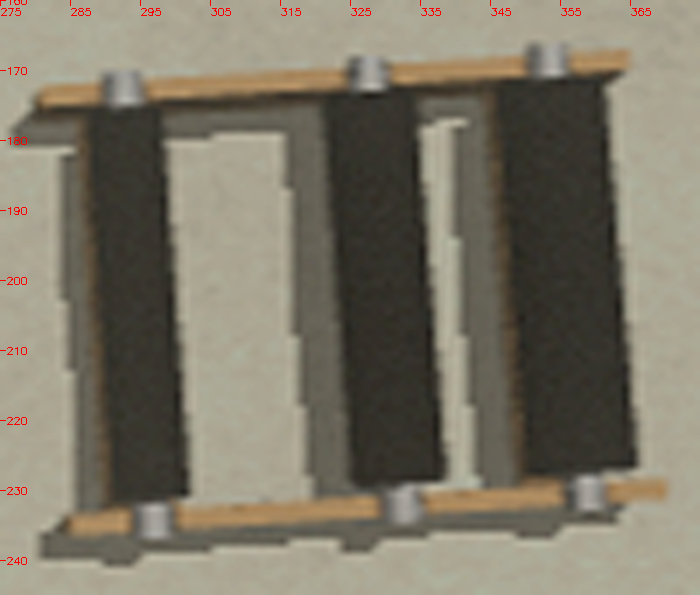

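View pics/t_gauge.png

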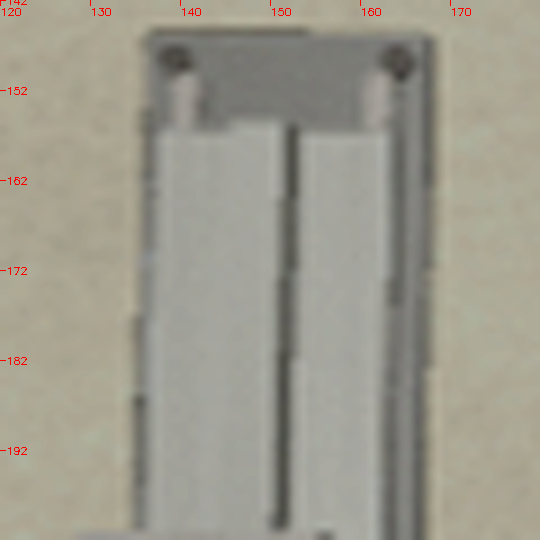

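View pics/t_gauge2.png

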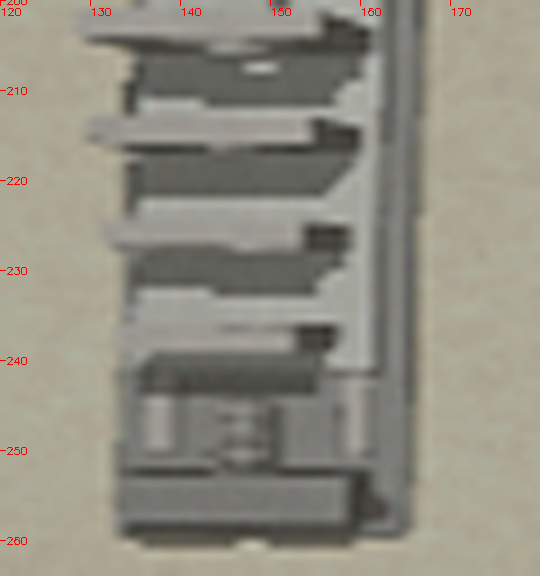

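View pics/s_rack.png

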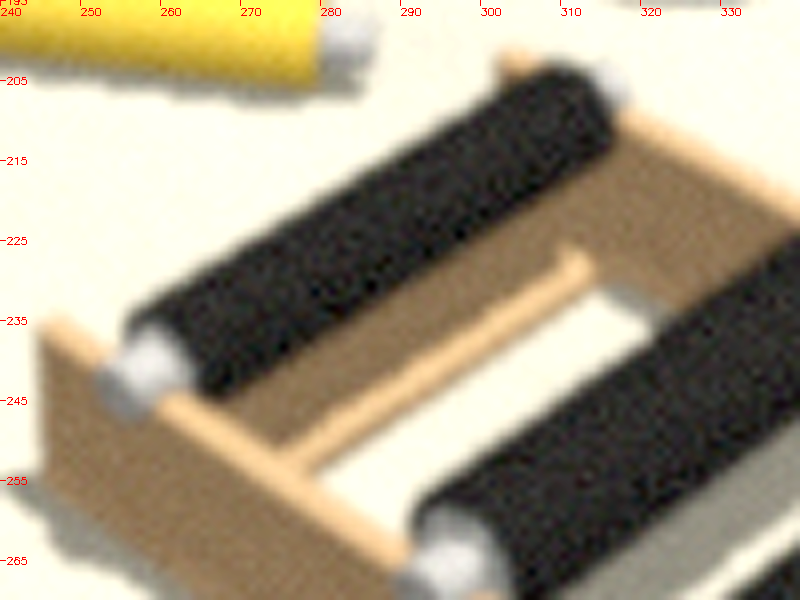

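View pics/s_gauge.png

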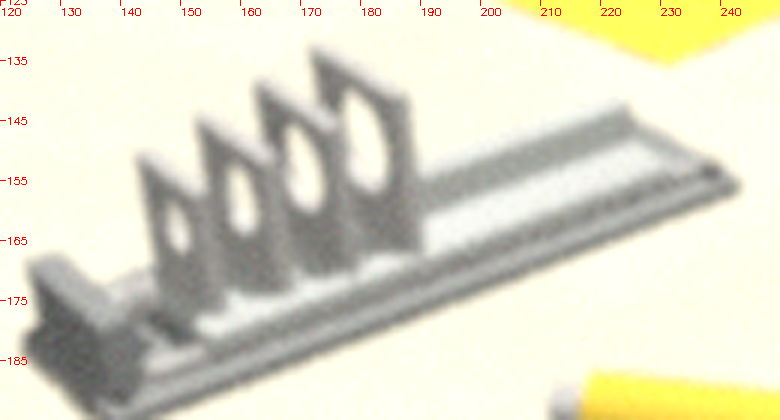

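The crops confirm the target: the roller at (295,203) is the thinnest of the three at about 11 px wide, so probably the 31 one. In the side view it lies at (255,242)–(315,205). The gauge rings' tops sit at rows 202, 214, 226 and 237 in the top view, and the rail's right edge is at column ~151. Next I'll fit the poses using both cameras.

```bash
cat > h.py <<'E'
import cv2,numpy as np
from scipy.optimize import least_squares
from scipy.spatial.transform import Rotation as R
CAM={"side":(np.array([[415.24777106,0,256.58041314],[0,415.24777106,190.24933352],[0,0,1]]),np.array([0.04583132,-0.71672626,0.55009195]),R.from_quat([0.82406952,-0.29967125,0.15872488,-0.45377635])),
"top":(np.array([[429.75060416,0,250.97495445],[0,429.75060416,194.45850764],[0,0,1]]),np.array([0.4263462,-0.13338866,1.20548057]),R.from_quat([0.70824599,-0.70446302,0.03037538,-0.03459491]))}
def proj(c,P):
    K,e,r=CAM[c]; p=r.inv().apply(np.atleast_2d(P)-e); q=p@K.T; return q[:,:2]/q[:,2:]
def ray(c,uv,z):
    K,e,r=CAM[c]; d=r.apply(np.linalg.inv(K)@np.array([uv[0],uv[1],1.])); return e+d*(z-e[2])/d[2]
def frame(p,P,z):  # p=(x,y,yaw)
    return R.from_euler('z',p[2]).apply(np.atleast_2d(P))+np.array([p[0],p[1],z])
E
python3 - <<'E'
from h import *
holes=[46,40,34,28]
# top view tops
obs=[]
T=[(201,204.2,128.8,155.6),(213,216,129.8,154.3),(225,227.8,131.5,153),(236,239.2,133.5,152.2)]
SL=[(172,133),(162.5,139),(152.8,144.8),(142.6,150.8)]; SR=[(187.3,141.5),(176,147),(165,153),(154.8,158.3)]
for i,D in enumerate(holes):
    x=30*i+4; w=D/2+12; z=D+10
    v=(T[i][0]+T[i][1])/2
    obs+=[("top",(x,-w,z),(T[i][2],v+.5)),("top",(x,w,z),(T[i][3],v-.5)),("side",(x,-w,z),SL[i]),("side",(x,w,z),SR[i])]
obs+=[("top",(-130,8,0),(151.2,156)),("top",(-10,8,0),(150,200)),("top",(-130,8,0),(151.2,156))]
def res(p,full=False):
    r=np.concatenate([proj(c,frame(p,np.array(P)/1000,.045))[0]-np.array(uv) for c,P,uv in obs])
    return r
s=least_squares(res,[.4,.12,np.pi],loss='soft_l1'); print(s.x,s.x[2]-np.pi); print(res(s.x).reshape(-1,2).round(1))
np.save("gauge.npy",s.x)
for c in("top","side"):
    im=cv2.imread(f"pics/{c}0.png");k=6
    u0,v0,u1,v1=(115,140,185,264) if c=="top" else (118,125,250,200)
    k=4 if c=="top" else 6
    k=6 if c=="side" else 4.8
    a=cv2.resize(im[v0:v1,u0:u1],None,fx=k,fy=k,interpolation=cv2.INTER_CUBIC)
    def pl(P,col,closed=False):
        q=proj(c,frame(s.x,np.array(P)/1000,.045)); q=((q-[u0,v0]+.5)*k).astype(int); cv2.polylines(a,[q.reshape(-1,1,2)],closed,col,1)
    for i,D in enumerate(holes):
        w=D/2+12;t=np.linspace(0,2*np.pi,40)
        for x,col in((30*i,(0,0,255)),(30*i+8,(255,0,0))):
            pl([(x,-w,0),(x,-w,D+10),(x,w,D+10),(x,w,0)],col,1)
            pl([(x,D/2*np.sin(b),D/2-D/2*np.cos(b)) for b in t],col)
    pl([(-130,-8,0),(-130,8,0),(0,8,0),(0,-8,0)],(0,255,0),1)
    pl([(-165,-45,-45),(-165,45,-45),(155,45,-45),(155,-45,-45)],(0,255,255),1)
    cv2.imwrite(f"pics/fit_{c}.png",a)
# roller: journal centres and sleeve centre
for uv in((291,172.5),(295.7,234.5),(293.2,203)): print(ray("top",uv,.05 if uv[1]!=203 else .055))
for uv in((254.5,240.5),(316,206)): print("side",ray("side",uv,.05))
E
```

```text
[0.50878518 0.1539921  3.16078469] 0.019192041111820934
[[-0.1  0. ]
 [ 0.2  0.6]
 [-0.3 -1.2]
 [-0.9 -1. ]
 [ 0.6 -0.2]
 [ 0.8  0.5]
 [-0.1 -1.4]
 [-0.4 -1.1]
 [ 0.5 -0.4]
 [ 1.4  0.3]
 [ 0.  -1.3]
 [-0.4 -1.6]
 [ 0.2 -0.1]
 [ 1.5  0.7]
 [ 0.4 -1.1]
 [-1.5 -1.3]
 [-0.3 -0.5]
 [ 0.6 -0.8]
 [-0.3 -0.5]]
[ 0.59317837 -0.23437841  0.05      ]
[ 0.42585604 -0.24645708  0.05      ]
[ 0.50994419 -0.23959721  0.055     ]
side [ 0.42681008 -0.24261932  0.05      ]
side [ 0.59778006 -0.23876114  0.05      ]
```

View pics/fit_top.png

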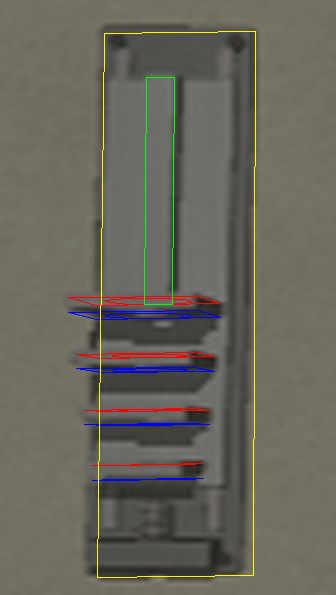

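View pics/fit_side.png

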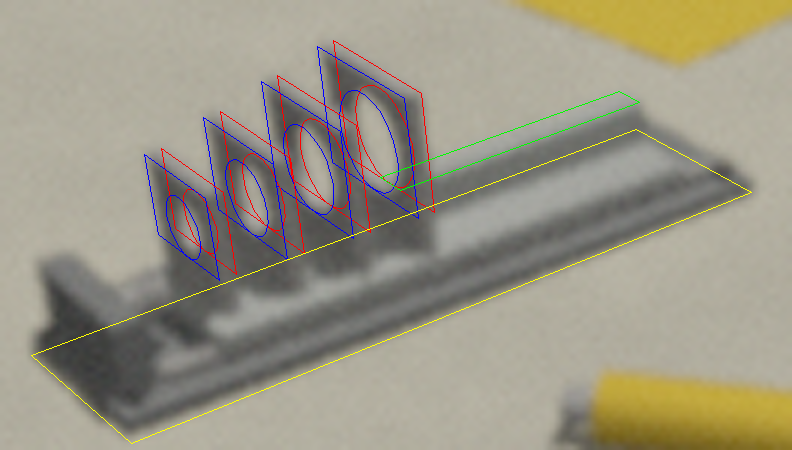

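The fit agrees within about 1 px, apart from 1–1.5 px in the side view's rows, which is within the calibration error. The berth centre comes out near (0.510, −0.240), and both cameras agree to 2 mm. Next I'll get the roller's yaw, check for obstacles and work out the approach move. I plan to grip 45 mm off-centre towards +x, the trailing end, so the fingers stay in front of the first ring.

```bash
cat >> h.py <<'E'
def plan(tgt,jawdeg):
    from cell import state
    s=state(); r=R.from_quat(s["eef_rot"])
    # target: tool z down, tool y at jawdeg in world
    a=np.radians(jawdeg); y=np.array([np.cos(a),np.sin(a),0]); z=np.array([0,0,-1.]); x=np.cross(y,z)
    rt=R.from_matrix(np.c_[x,y,z])
    print("t",s["time_s"],"pos",s["position"].round(4),"F",s["contact_force"].round(1),"gap",round(s["finger_gap"],4))
    print("offset cm",(r.inv().apply(np.array(tgt)-s["position"])*100).round(2),"twist",np.degrees((r.inv()*rt).as_rotvec()).round(2))
E
python3 - <<'E'
from h import *
def yaw(a,b,z):
    p,q=ray("top",a,z),ray("top",b,z); d=p-q; return p.round(4),q.round(4),np.degrees(np.arctan2(d[1],d[0])).round(2)
print(yaw((291.2,172.5),(295.9,234.5),.054)); print(yaw((327.8,170),(332.5,232),.054)); print(yaw((353,168.5),(359,230),.054))
print(yaw((292.5,175),(295.9,231),.06)); print(yaw((286,175),(289.8,231),.05)); print(yaw((280.5,174),(364,168.5),.05))
print("mug",ray("top",(196,112),.095),"handle",ray("top",(182,96),.05),"jar",ray("top",(261,117),.085))
plan([.555,-.237,.15],94)
E
```

```text
(array([ 0.5926, -0.2346,  0.054 ]), array([ 0.4259, -0.2466,  0.054 ]), np.float64(4.13))
(array([ 0.5999, -0.3334,  0.054 ]), array([ 0.433 , -0.3442,  0.054 ]), np.float64(3.68))
(array([ 0.6043, -0.4015,  0.054 ]), array([ 0.4388, -0.4148,  0.054 ]), np.float64(4.59))
(array([ 0.585 , -0.2375,  0.06  ]), array([ 0.4351, -0.246 ,  0.06  ]), np.float64(3.26))
(array([ 0.5863, -0.2208,  0.05  ]), array([ 0.4351, -0.2307,  0.05  ]), np.float64(3.74))
(array([ 0.5889, -0.2059,  0.05  ]), array([ 0.6051, -0.4322,  0.05  ]), np.float64(94.08))
mug [0.74686477 0.02010194 0.095     ] handle [0.80485961 0.06579007 0.05      ] jar [ 0.73683023 -0.15193037  0.085     ]
t 0.1 pos [0.1654 0.498  0.2306] F [-0.8  0.4 -0.4] gap 0.0855
offset cm [-60.15 -57.45   8.13] twist [-8.000e-02 -2.000e-02 -2.238e+01]
```

```bash
python3 -m creep '{"offset":[[-60.2,-57.5,0],[-60.2,-57.5,0],[-60.2,-57.5,0],[-60.2,-57.5,0],[-60.2,-57.5,0],[-60.2,-57.5,0],[-60.2,-57.5,0],[-60.2,-57.5,0],[-60.2,-57.5,0],[-60.2,-57.5,0],[-60.2,-57.5,0],[-60.2,-57.5,0]],"twist":[[0,0,-22.4],[0,0,-22.4],[0,0,-22.4],[0,0,-22.4],[0,0,-22.4],[0,0,-22.4],[0,0,-22.4],[0,0,-22.4],[0,0,-22.4],[0,0,-22.4],[0,0,-22.4],[0,0,-22.4]],"hand":[0,0,0,0,0,0,0,0,0,0,0,0]}' 50; python3 -c "
from h import *
plan([.555,-.237,.15],94)"
```

```text
time_s: 1.3
position: [0.4445, -0.029, 0.2311]
eef_rot: [-0.035, 0.999, 0.0, 0.0]
contact_force: [1.8, 1.3, -0.3]
finger_gap: 0.0855
t 1.3 pos [ 0.4445 -0.029   0.2311] F [ 1.8  1.3 -0.3] gap 0.0855
offset cm [ -9.58 -21.52   8.11] twist [ 0.01  0.   -0.01]
```

```bash
python3 -m creep '{"offset":[[-4,-9,3],[-8,-18,6],[-9.4,-21.3,8],[-9.4,-21.3,8],[-9.4,-21.3,8],[-9.4,-21.3,8],[-9.4,-21.3,8],[-9.4,-21.3,8]],"twist":[[0,0,0],[0,0,0],[0,0,0],[0,0,0],[0,0,0],[0,0,0],[0,0,0],[0,0,0]],"hand":[0,0,0,0,0,0,0,0]}'; python3 - <<'E'
from h import *
from cell import snapshot
plan([.555,-.237,.031],94)
for n in("top","side"):
    cv2.imwrite(f"pics/{n}1.png",snapshot(n)["img"])
a=cv2.imread("pics/top1.png")[130:250,255:375]; b=cv2.imread("pics/side1.png")[130:280,220:370]
cv2.imwrite("pics/c1.png",np.hstack([cv2.resize(a,(400,400),interpolation=2),cv2.resize(b,(400,400),interpolation=2)]))
E
```

```text
time_s: 2.1
position: [0.5529, -0.2321, 0.1521]
eef_rot: [-0.035, 0.999, -0.0, 0.0]
contact_force: [0.1, -0.1, -0.0]
finger_gap: 0.0854
t 2.1 pos [ 0.5529 -0.2321  0.1521] F [ 0.1 -0.1 -0. ] gap 0.0854
offset cm [-0.17 -0.5  12.11] twist [-0.01  0.06  0.06]
```

View pics/c1.png

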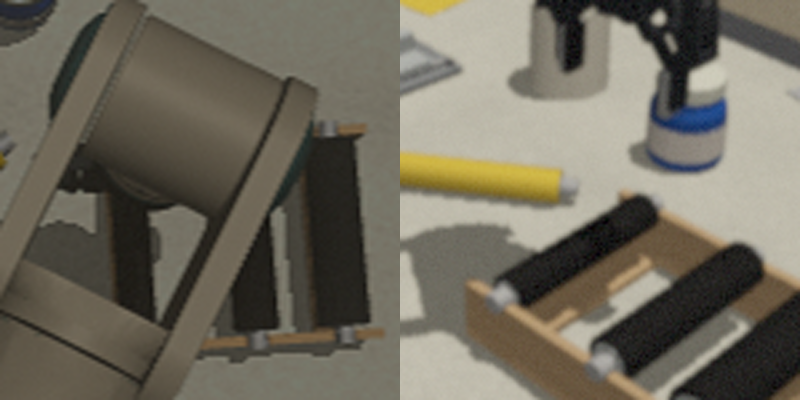

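The side view shows the open fingers above the target roller, which is undisturbed. Next I descend.

```bash
python3 -m creep '{"offset":[[-0.1,-0.5,3],[-0.2,-0.5,6],[-0.2,-0.5,9],[-0.2,-0.5,11],[-0.2,-0.5,12.1],[-0.2,-0.5,12.1],[-0.2,-0.5,12.1],[-0.2,-0.5,12.1],[-0.2,-0.5,12.1]],"twist":[[0,0,0],[0,0,0],[0,0,0],[0,0,0],[0,0,0],[0,0,0],[0,0,0],[0,0,0],[0,0,0]],"hand":[0,0,0,0,0,0,0,0,0]}'; python3 - <<'E'
from h import *
from cell import snapshot
plan([.555,-.237,.031],94)
cv2.imwrite("pics/side2.png",snapshot("side")["img"])
a=cv2.imread("pics/side2.png")[160:280,220:380]
cv2.imwrite("pics/c2.png",cv2.resize(a,(800,600),interpolation=2))
E
```

```text
time_s: 3.1
position: [0.5558, -0.2379, 0.0318]
eef_rot: [-0.035, 0.999, -0.001, 0.001]
contact_force: [0.6, -0.4, -0.0]
finger_gap: 0.0855
t 3.1 pos [ 0.5558 -0.2379  0.0318] F [ 0.6 -0.4 -0. ] gap 0.0855
offset cm [0.08 0.1  0.08] twist [-0.07  0.12  0.02]
```

View pics/c2.png

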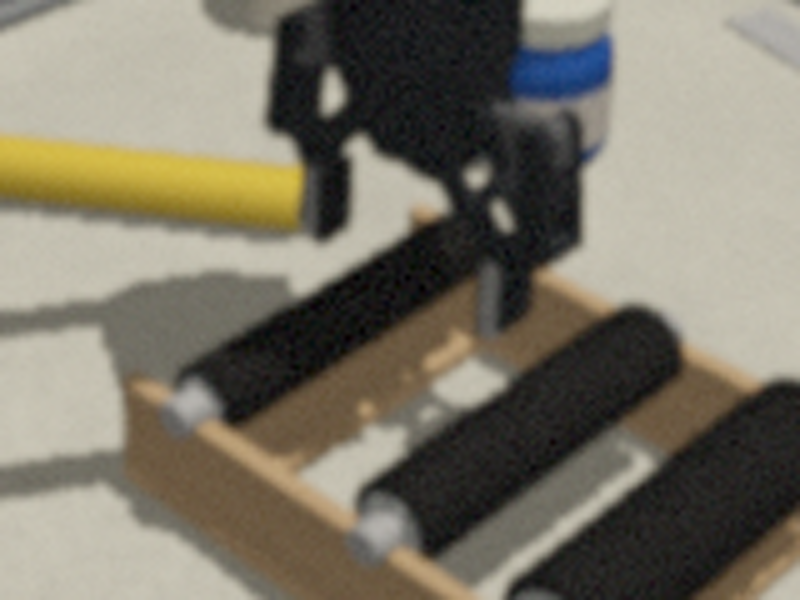

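The fingers straddle the far end of the target roller, with the near finger at about (490,300) in the crop, clear of the second roller. Closing now at 50 N.

```bash
python3 -m creep '{"offset":[[0,0,0],[0,0,0],[0,0,0],[0,0,0],[0,0,0],[0,0,0],[0,0,0],[0,0,0],[0,0,0],[0,0,0]],"twist":[[0,0,0],[0,0,0],[0,0,0],[0,0,0],[0,0,0],[0,0,0],[0,0,0],[0,0,0],[0,0,0],[0,0,0]],"hand":[0.3,0.6,1,1,1,1,1,1,1,1]}' 50; python3 -c "
from h import *
plan([.555,-.237,.031],94)"
```

```text
time_s: 4.15
position: [0.5553, -0.2379, 0.0305]
eef_rot: [-0.035, 0.999, -0.0, 0.0]
contact_force: [0.8, -2.2, 2.1]
finger_gap: 0.0298
t 4.15 pos [ 0.5553 -0.2379  0.0305] F [ 0.8 -2.2  2.1] gap 0.0298
offset cm [ 0.02  0.09 -0.05] twist [-0.03  0.02  0.01]
```

The gap of 29.8 mm confirms the 31 mm roller, so ring 4 will stop it. Now I lift.

```bash
python3 -m creep '{"offset":[[0,0,-1],[0,0,-2.5],[0,0,-5],[0,0,-8],[0,0,-11],[0,0,-14],[0,0,-15],[0,0,-15],[0,0,-15],[0,0,-15]],"twist":[[0,0,0],[0,0,0],[0,0,0],[0,0,0],[0,0,0],[0,0,0],[0,0,0],[0,0,0],[0,0,0],[0,0,0]],"hand":[1,1,1,1,1,1,1,1,1,1]}'; python3 - <<'E'
from h import *
from cell import snapshot
g=np.load("gauge.npy")
# roller centre at x_g=-108, gripper 45 further out
t=frame(g,[-.153,0,0],0)[0]; print(t, np.degrees(g[2])-180)
plan([t[0],t[1],.18],91.1)
cv2.imwrite("pics/side3.png",snapshot("side")["img"])
a=cv2.imread("pics/side3.png")[100:280,200:440]
cv2.imwrite("pics/c3.png",cv2.resize(a,(800,600),interpolation=2))
E
```

```text
time_s: 5.15
position: [0.5543, -0.2372, 0.1779]
eef_rot: [-0.035, 0.999, 0.001, -0.002]
contact_force: [0.1, -0.2, -2.4]
finger_gap: 0.0297
[0.661757  0.1569283 0.       ] 1.0996229559489166
t 5.15 pos [ 0.5543 -0.2372  0.1779] F [ 0.1 -0.2 -2.4] gap 0.0297
offset cm [-13.48  38.56  -0.17] twist [ 0.12 -0.19  2.92]
```

View pics/c3.png

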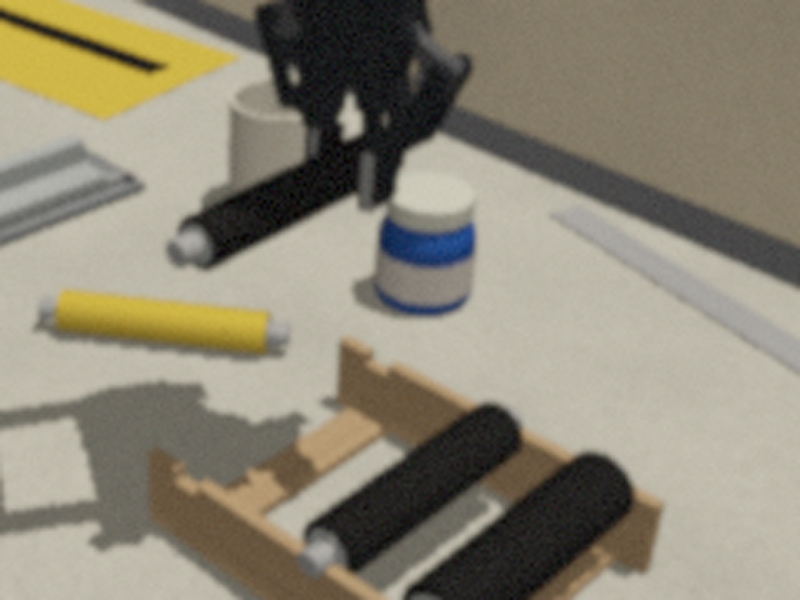

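The roller is held (2.4 N) and the other two are untouched. The path at z≈0.18 clears the mug and jar, whose tops are ≤0.095. Moving to above the rail.

```bash
python3 -m creep '{"offset":[[-0.8,2.5,0],[-2.3,6.5,0],[-3.9,11,0],[-5.4,15.5,0],[-7,20,0],[-8.6,24.5,0],[-10.1,29,0],[-11.7,33.5,0],[-13,37,0],[-13.5,38.6,0],[-13.5,38.6,0],[-13.5,38.6,0]],"twist":[[0,0,0.5],[0,0,1],[0,0,1.5],[0,0,2],[0,0,2.5],[0,0,2.9],[0,0,2.9],[0,0,2.9],[0,0,2.9],[0,0,2.9],[0,0,2.9],[0,0,2.9]],"hand":[1,1,1,1,1,1,1,1,1,1,1,1]}';  python3 -m creep '{"offset":[[0,0,0],[0,0,2],[0,0,4],[0,0,5.5],[0,0,5.5],[0,0,5.5]],"twist":[[0,0,0],[0,0,0],[0,0,0],[0,0,0],[0,0,0],[0,0,0]],"hand":[1,1,1,1,1,1]}'; python3 - <<'E'
from h import *
from cell import snapshot
g=np.load("gauge.npy")
t=frame(g,[-.153,0,0],0)[0]
plan([t[0],t[1],.12],91.1)
for n in("top","side"): cv2.imwrite(f"pics/{n}4.png",snapshot(n)["img"])
a=cv2.imread("pics/side4.png")[90:195,110:270]
cv2.imwrite("pics/c4.png",cv2.resize(a,(800,525),interpolation=2))
a=cv2.imread("pics/top4.png")[110:250,100:240]
cv2.imwrite("pics/d4.png",cv2.resize(a,(590,590),interpolation=2))
E
```

```text
time_s: 6.4
position: [0.6624, 0.1566, 0.1789]
eef_rot: [-0.01, 1.0, -0.0, -0.001]
contact_force: [0.0, -1.2, -2.8]
finger_gap: 0.0295
time_s: 7.0
position: [0.6628, 0.1563, 0.1258]
eef_rot: [-0.009, 1.0, 0.0, 0.0]
contact_force: [-0.0, 0.3, -2.1]
finger_gap: 0.0295
t 7.0 pos [0.6628 0.1563 0.1258] F [-0.   0.3 -2.1] gap 0.0295
offset cm [0.11 0.06 0.58] twist [ 0.    0.01 -0.02]
```

View pics/c4.png

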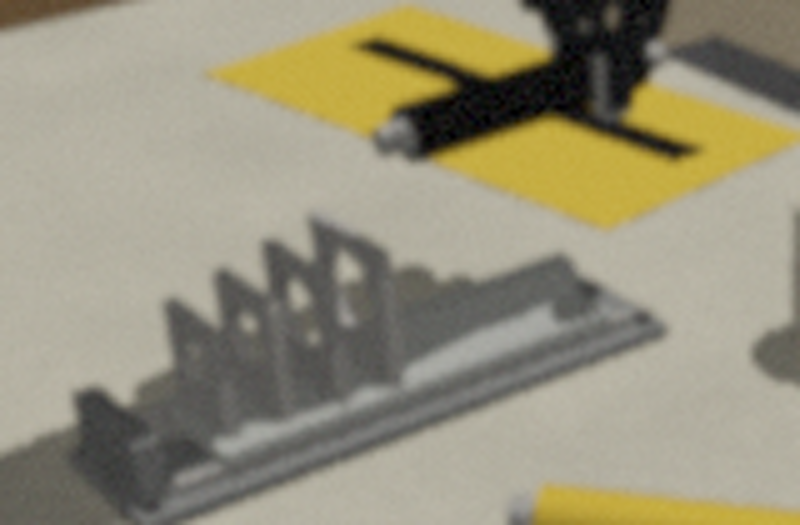

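View pics/d4.png

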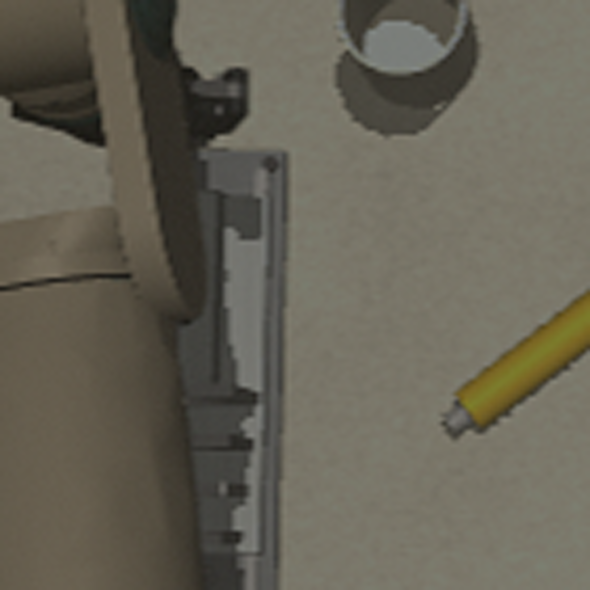

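The roller is held above the rail, with its leading journal end at about (188,118) in the side view. The top view is blocked by the arm. I'll use the held roller to calibrate the side camera against the arm, then refit the gauge's lateral position.

```bash
python3 - <<'E'
from h import *
im=cv2.imread("pics/side4.png")
u0,v0,k=180,85,9
a=cv2.resize(im[v0:v0+66,u0:u0+88],None,fx=k,fy=k,interpolation=2)
a=cv2.convertScaleAbs(a,alpha=1.4)
d=np.array([np.cos(np.radians(1.1)),np.sin(np.radians(1.1)),0])
tcp=np.array([.6628,.1563,.1258+.019]); c=tcp-.045*d
def pl(P,col):
    q=((proj("side",P)-[u0,v0]+.5)*k).astype(int); cv2.polylines(a,[q.reshape(-1,1,2)],False,col,1)
t=np.linspace(0,2*np.pi,40); n=np.array([-d[1],d[0],0]); z=np.array([0,0,1])
for s,r,col in((-.09,.008,(0,0,255)),(-.075,.0155,(0,255,0)),(.075,.0155,(0,255,0)),(.09,.008,(0,0,255))):
    pl(c+s*d+r*(np.cos(t)[:,None]*n+np.sin(t)[:,None]*z),col)
cv2.imwrite("pics/c5.png",a)
# sensitivity
b=proj("side",c)
for e in np.eye(3)*.001: print((proj("side",c+e)-b).round(2))
E
```

```text
[[ 0.31 -0.09]]
[[-0.22 -0.11]]
[[-0.02 -0.36]]
```

View pics/c5.png

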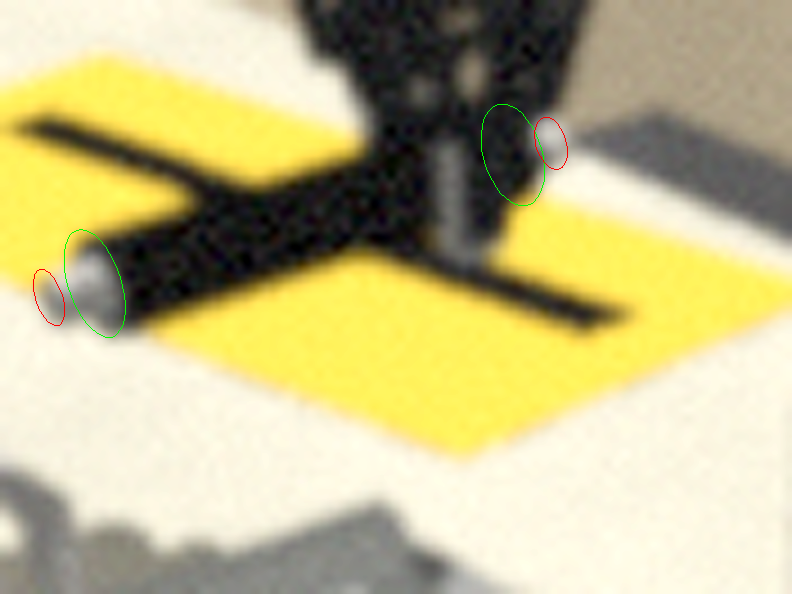

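The arm-predicted outline matches the held roller to about 1 px, mostly along x, and the lateral agreement is good. I lower it near the rail.

```bash
python3 -m creep '{"offset":[[0,0,2],[0,0,4],[0,0,6],[0,0,7],[0,0,7.6],[0,0,7.6],[0,0,7.6],[0,0,7.6]],"twist":[[0,0,0],[0,0,0],[0,0,0],[0,0,0],[0,0,0],[0,0,0],[0,0,0],[0,0,0]],"hand":[1,1,1,1,1,1,1,1]}'; python3 - <<'E'
from h import *
from cell import snapshot
g=np.load("gauge.npy")
t=frame(g,[-.153,0,0],0)[0]
plan([t[0],t[1],.041],91.1)
cv2.imwrite(f"pics/side6.png",snapshot("side")["img"])
a=cv2.imread("pics/side6.png")[100:200,120:253]
cv2.imwrite("pics/c6.png",cv2.resize(a,(798,600),interpolation=2))
E
```

```text
time_s: 7.9
position: [0.6635, 0.157, 0.0509]
eef_rot: [-0.01, 1.0, 0.0, 0.001]
contact_force: [-0.0, -0.2, -2.6]
finger_gap: 0.0296
t 7.9 pos [0.6635 0.157  0.0509] F [-0.  -0.2 -2.6] gap 0.0296
offset cm [ 0.17 -0.01  0.99] twist [0.02 0.13 0.02]
```

View pics/c6.png

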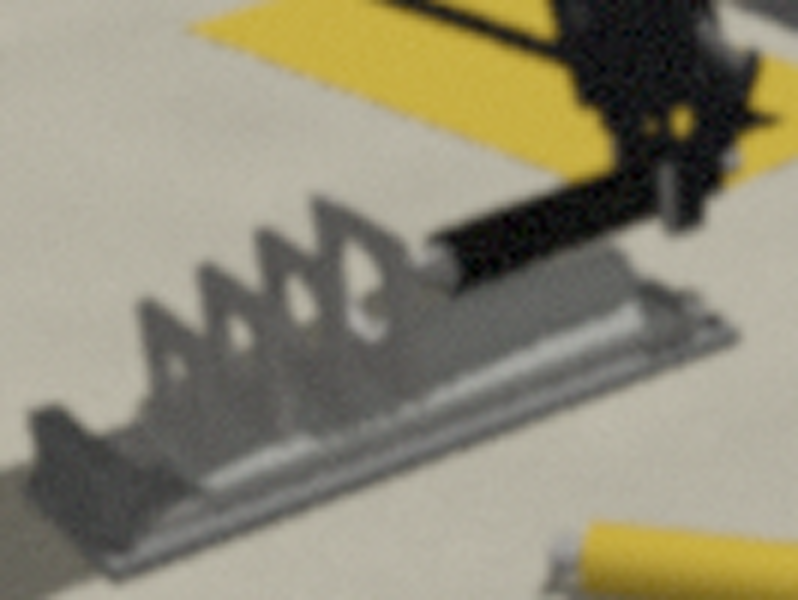

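The roller hangs level above the rail at (510,230) in the crop, its leading journal just before ring 1. I lower the rest in fine steps until it touches.

```bash
python3 -m creep '{"offset":[[0,0,0.4],[0,0,0.8],[0,0,0.8],[0,0,0.8]],"twist":[[0,0,0],[0,0,0],[0,0,0],[0,0,0]],"hand":[1,1,1,1]}'; python3 -m creep '{"offset":[[0,0,0.05],[0,0,0.1],[0,0,0.1],[0,0,0.1]],"twist":[[0,0,0],[0,0,0],[0,0,0],[0,0,0]],"hand":[1,1,1,1]}';python3 -m creep '{"offset":[[0,0,0.05],[0,0,0.05],[0,0,0.05]],"twist":[[0,0,0],[0,0,0],[0,0,0]],"hand":[1,1,1]}'
```

```text
time_s: 8.35
position: [0.6628, 0.1569, 0.0414]
eef_rot: [-0.01, 1.0, 0.0, 0.0]
contact_force: [-0.3, 0.5, -1.9]
finger_gap: 0.0301
time_s: 8.75
position: [0.6629, 0.1569, 0.0409]
eef_rot: [-0.01, 1.0, 0.0, 0.0]
contact_force: [-0.9, 0.8, 3.1]
finger_gap: 0.0296
time_s: 9.05
position: [0.663, 0.157, 0.0407]
eef_rot: [-0.01, 1.0, 0.0, 0.001]
contact_force: [-1.6, -1.3, 5.2]
finger_gap: 0.0293
```

Contact shows at TCP z≈0.041 as predicted (Fz went from −2.4 to +5). I'll relieve it by 1.5 mm and slide 40 mm along +tool x.

```bash
python3 -m creep '{"offset":[[0,0,-0.1],[0,0,-0.15],[0,0,-0.15],[0.5,0,-0.15],[1,0,-0.15],[1.5,0,-0.15],[2,0,-0.15],[2.5,0,-0.15],[3,0,-0.15],[3.5,0,-0.15],[4,0,-0.15],[4,0,-0.15]],"twist":[[0,0,0],[0,0,0],[0,0,0],[0,0,0],[0,0,0],[0,0,0],[0,0,0],[0,0,0],[0,0,0],[0,0,0],[0,0,0],[0,0,0]],"hand":[1,1,1,1,1,1,1,1,1,1,1,1]}'; python3 - <<'E'
from h import *
from cell import snapshot
g=np.load("gauge.npy")
t=frame(g,[-.113,0,0],0)[0]
plan([t[0],t[1],.041],91.1)
for n in("side","top"): cv2.imwrite(f"pics/{n}7.png",snapshot(n)["img"])
a=cv2.imread("pics/side7.png")[100:200,120:253]
cv2.imwrite("pics/c7.png",cv2.resize(a,(798,600),interpolation=2))
E
```

```text
time_s: 10.25
position: [0.6217, 0.1563, 0.0412]
eef_rot: [-0.01, 1.0, 0.0, -0.001]
contact_force: [-1.2, 0.4, 0.4]
finger_gap: 0.0297
t 10.25 pos [0.6217 0.1563 0.0412] F [-1.2  0.4  0.4] gap 0.0297
offset cm [-0.01 -0.02  0.02] twist [ 0.01 -0.1   0.03]
```

View pics/c7.png

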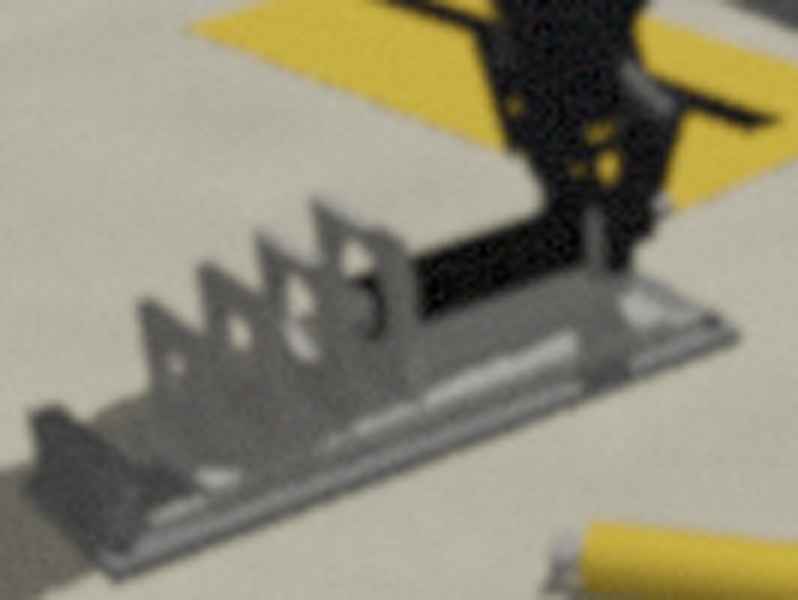

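View pics/top7.png

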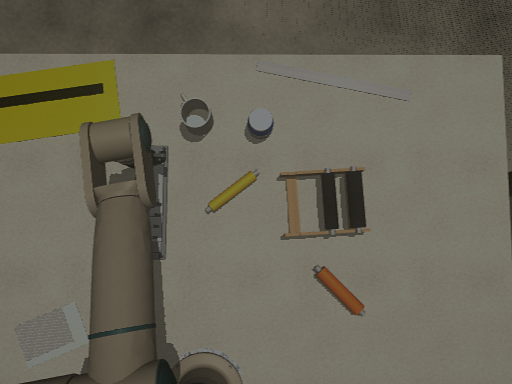

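The sleeve's leading end is inside ring 1 (crop (370,305)), low in the hole. The two remaining rollers, the mug and the jar are unmoved in the top view. I go on 40 mm with forces checked.

```bash
python3 -m creep '{"offset":[[0.4,0,0],[0.8,0,0],[1.2,0,0],[1.6,0,0],[2,0,0],[2,0,0]],"twist":[[0,0,0],[0,0,0],[0,0,0],[0,0,0],[0,0,0],[0,0,0]],"hand":[1,1,1,1,1,1]}'; python3 -m creep '{"offset":[[0.4,0,0],[0.8,0,0],[1.2,0,0],[1.6,0,0],[2,0,0],[2,0,0]],"twist":[[0,0,0],[0,0,0],[0,0,0],[0,0,0],[0,0,0],[0,0,0]],"hand":[1,1,1,1,1,1]}'; python3 - <<'E'
from h import *
from cell import snapshot
g=np.load("gauge.npy")
t=frame(g,[-.073,0,0],0)[0]
plan([t[0],t[1],.041],91.1)
for n in("side",): cv2.imwrite(f"pics/{n}8.png",snapshot(n)["img"])
a=cv2.imread("pics/side8.png")[120:195,125:225]
cv2.imwrite("pics/c8.png",cv2.convertScaleAbs(cv2.resize(a,(800,600),interpolation=2),alpha=1.5))
E
```

```text
time_s: 10.95
position: [0.602, 0.1558, 0.0413]
eef_rot: [-0.01, 1.0, 0.0, -0.001]
contact_force: [-2.3, 0.7, 0.1]
finger_gap: 0.0294
time_s: 11.55
position: [0.5822, 0.1556, 0.0413]
eef_rot: [-0.01, 1.0, 0.0, -0.0]
contact_force: [0.9, 3.1, 0.2]
finger_gap: 0.0293
t 11.55 pos [0.5822 0.1556 0.0413] F [0.9 3.1 0.2] gap 0.0293
offset cm [ 0.04 -0.02  0.03] twist [ 0.03 -0.03  0.03]
```

View pics/c8.png

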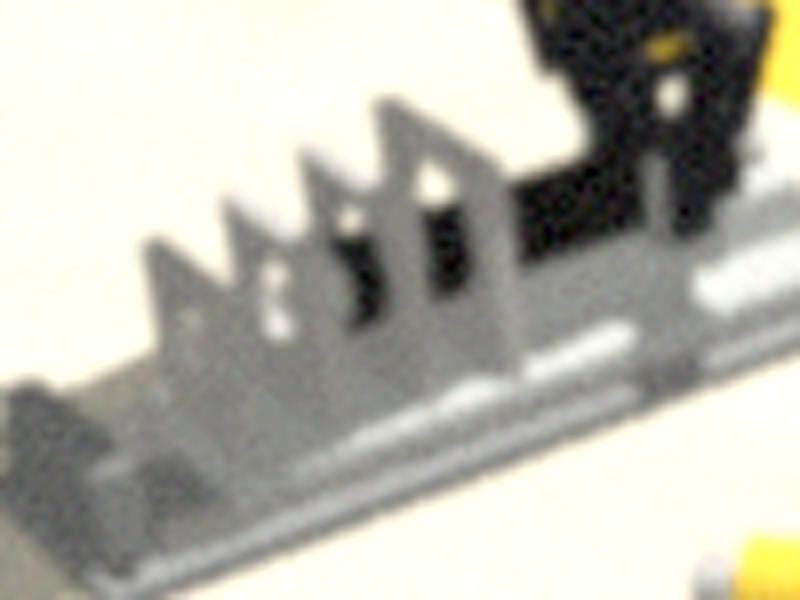

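The sleeve is through ring 2 and the journal is nearing ring 3 (crop (275,300)). Next I go gently, in small increments, with the force checked at each.

```bash
python3 -m creep '{"offset":[[0.2,0,0],[0.4,0,0],[0.6,0,0],[0.8,0,0],[0.8,0,0]],"twist":[[0,0,0],[0,0,0],[0,0,0],[0,0,0],[0,0,0]],"hand":[1,1,1,1,1]}'; python3 -m creep '{"offset":[[0.1,0,0],[0.2,0,0],[0.3,0,0],[0.3,0,0]],"twist":[[0,0,0],[0,0,0],[0,0,0],[0,0,0]],"hand":[1,1,1,1]}'; python3 -m creep '{"offset":[[0.1,0,0],[0.2,0,0],[0.3,0,0],[0.3,0,0]],"twist":[[0,0,0],[0,0,0],[0,0,0],[0,0,0]],"hand":[1,1,1,1]}'; python3 - <<'E'
from cell import state
from cell import snapshot
import cv2
print(state()["contact_force"].round(2),state()["wrist_torque"].round(2))
cv2.imwrite("pics/side9.png",snapshot("side")["img"])
print(state()["contact_force"].round(2))
a=cv2.imread("pics/side9.png")[120:195,125:225]
cv2.imwrite("pics/c9.png",cv2.convertScaleAbs(cv2.resize(a,(800,600),interpolation=2),alpha=1.5))
E
```

```text
time_s: 12.1
position: [0.5746, 0.1553, 0.0414]
eef_rot: [-0.01, 1.0, 0.0, 0.0]
contact_force: [2.3, 3.4, -1.1]
finger_gap: 0.0298
time_s: 12.5
position: [0.5717, 0.1552, 0.0414]
eef_rot: [-0.01, 1.0, 0.0, 0.0]
contact_force: [2.7, 3.8, -1.2]
finger_gap: 0.0297
time_s: 12.9
position: [0.569, 0.1551, 0.0416]
eef_rot: [-0.01, 1.0, 0.0, 0.0]
contact_force: [3.5, 3.5, 0.2]
finger_gap: 0.0292
[3.54 3.48 0.2 ] [ 0.6  -0.41 -0.36]
[3.52 5.31 0.57]
```

View pics/c9.png

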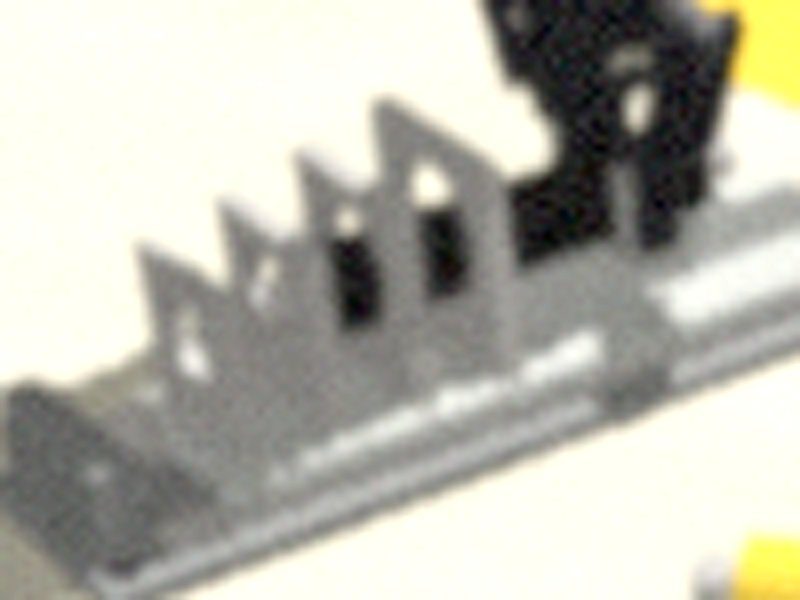

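The rings have shifted slightly left (Fx 3.5 N, about 1.3 mm of carriage). Fy of +3.5 N and the moment about z put the contact at the leading end, so the sleeve is catching ring 3's edge because it sits too far to −y. I back off 8 mm, then move +y until the side force is gone.

```bash
python3 -m creep '{"offset":[[-0.3,0,0],[-0.6,0,0],[-0.8,0,0],[-0.8,0,0],[-0.8,0,0]],"twist":[[0,0,0],[0,0,0],[0,0,0],[0,0,0],[0,0,0]],"hand":[1,1,1,1,1]}'; python3 -c "
from cell import state
s=state();print(s['contact_force'].round(2),s['wrist_torque'].round(2))"
python3 -m creep '{"offset":[[0,0.05,0],[0,0.1,0],[0,0.1,0],[0,0.1,0]],"twist":[[0,0,0],[0,0,0],[0,0,0],[0,0,0]],"hand":[1,1,1,1]}'; python3 -c "
from cell import state
s=state();print(s['contact_force'].round(2),s['wrist_torque'].round(2))"
```

```text
time_s: 13.45
position: [0.5761, 0.1553, 0.0413]
eef_rot: [-0.01, 1.0, -0.0, -0.001]
contact_force: [-3.3, 3.7, 3.5]
finger_gap: 0.0298
[-3.3   3.74  3.53] [ 0.53  0.65 -0.36]
time_s: 13.85
position: [0.5767, 0.1559, 0.0413]
eef_rot: [-0.01, 1.0, -0.0, -0.0]
contact_force: [-2.6, -0.5, 2.2]
finger_gap: 0.0295
[-2.62 -0.48  2.23] [-0.04  0.46 -0.12]
```

```bash
python3 -m creep '{"offset":[[0,0.03,-0.05],[0,0.03,-0.1],[0,0.03,-0.1],[0,0.03,-0.1]],"twist":[[0,0,0],[0,0,0],[0,0,0],[0,0,0]],"hand":[1,1,1,1]}'; python3 -c "
from cell import state
s=state();print(s['contact_force'].round(2),s['wrist_torque'].round(2))"
python3 -m creep '{"offset":[[0.2,0,0],[0.4,0,0],[0.6,0,0],[0.6,0,0],[0.6,0,0]],"twist":[[0,0,0],[0,0,0],[0,0,0],[0,0,0],[0,0,0]],"hand":[1,1,1,1,1]}'; python3 -c "
from cell import state
s=state();print(s['contact_force'].round(2),s['wrist_torque'].round(2))"
```

```text
time_s: 14.25
position: [0.5767, 0.1564, 0.0421]
eef_rot: [-0.01, 1.0, -0.0, -0.0]
contact_force: [-0.5, 0.5, -1.6]
finger_gap: 0.0297
[-0.5   0.54 -1.55] [ 0.    0.03 -0.04]
time_s: 14.75
position: [0.5705, 0.1564, 0.0423]
eef_rot: [-0.01, 1.0, 0.0, -0.0]
contact_force: [-0.6, 0.2, -1.8]
finger_gap: 0.0294
[-0.63  0.17 -1.77] [ 0.06  0.04 -0.05]
```

All forces are near zero now. I continue in small steps through ring 3.

```bash
for i in 1; do python3 -m creep '{"offset":[[0.15,0,0],[0.3,0,0],[0.4,0,0],[0.4,0,0]],"twist":[[0,0,0],[0,0,0],[0,0,0],[0,0,0]],"hand":[1,1,1,1]}'; done; python3 -c "
from cell import state
s=state();print(s['contact_force'].round(2),s['wrist_torque'].round(2))"; python3 -m creep '{"offset":[[0.15,0,0],[0.3,0,0],[0.4,0,0],[0.4,0,0]],"twist":[[0,0,0],[0,0,0],[0,0,0],[0,0,0]],"hand":[1,1,1,1]}';python3 -c "
from cell import state
s=state();print(s['contact_force'].round(2),s['wrist_torque'].round(2))"
```

```text
time_s: 15.15
position: [0.5676, 0.1564, 0.043]
eef_rot: [-0.01, 1.0, 0.0, 0.001]
contact_force: [5.2, 1.0, -2.7]
finger_gap: 0.0294
[ 5.22  1.02 -2.7 ] [ 0.21 -0.93 -0.01]
time_s: 15.55
position: [0.5647, 0.1564, 0.0437]
eef_rot: [-0.01, 1.0, 0.0, 0.003]
contact_force: [10.2, 2.1, -2.0]
finger_gap: 0.0294
[10.15  2.14 -1.96] [ 0.27 -1.52  0.02]
```

The push rose to 10 N, so ring 3 is still catching. The moments put the contact on the −y side of the leading edge. I back off at once and check the gauge's yaw from its long base edges.

```bash
python3 -m creep '{"offset":[[-0.4,0,0],[-0.8,0,0],[-1.0,0,0],[-1.0,0,0],[-1.0,0,0]],"twist":[[0,0,0],[0,0,0],[0,0,0],[0,0,0],[0,0,0]],"hand":[1,1,1,1,1]}'; python3 - <<'E'
from h import *
from cell import state,snapshot
s=state();print(s['contact_force'].round(2),s['wrist_torque'].round(2))
for a,b,z in(((168,147),(165.2,258),.02),((136.7,146),(133.1,258),.02),((151.2,156),(149.9,200),.045)):
    p,q=ray("top",a,z),ray("top",b,z);d=p-q;print(np.degrees(np.arctan2(d[1],d[0])).round(2),p.round(4),q.round(4))
cv2.imwrite("pics/side10.png",snapshot("side")["img"])
a=cv2.imread("pics/side10.png")[125:185,140:220]
cv2.imwrite("pics/c10.png",cv2.convertScaleAbs(cv2.resize(a,(800,600),interpolation=2),alpha=1.5))
E
```

```text
time_s: 16.05
position: [0.5724, 0.1564, 0.0421]
eef_rot: [-0.01, 1.0, -0.0, -0.0]
contact_force: [-0.3, 1.1, -1.8]
finger_gap: 0.0293
[-0.34  1.12 -1.78] [ 0.06 -0.02 -0.02]
-0.09 [0.668  0.1072 0.02  ] [0.3598 0.1077 0.02  ]
-0.09 [0.6704 0.1952 0.02  ] [0.3593 0.1957 0.02  ]
-0.13 [0.6377 0.1476 0.045 ] [0.5168 0.1479 0.045 ]
```

View pics/c10.png

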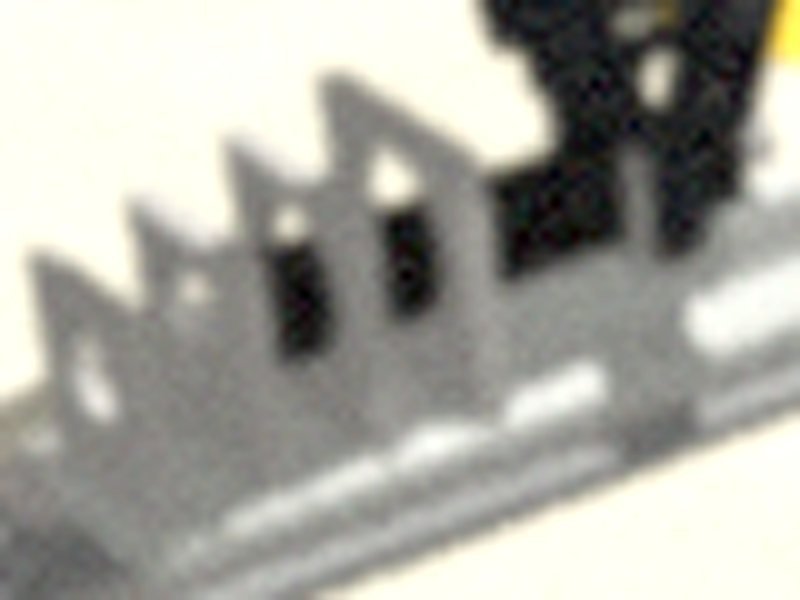

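Three long edges agree on a gauge yaw of −0.1° rather than the 1.1° from my ring-corner fit, so the roller's tip was pointing about 2 mm to −y. I turn it by 1.2° about the tool and then re-check the forces.

```bash
python3 -m creep '{"offset":[[0,-0.02,0],[0,-0.04,0],[0,-0.04,0],[0,-0.04,0]],"twist":[[0,0,0.6],[0,0,1.2],[0,0,1.2],[0,0,1.2]],"hand":[1,1,1,1]}'; python3 -c "
from cell import state
s=state();print(s['contact_force'].round(2),s['wrist_torque'].round(2))"
python3 -m creep '{"offset":[[0,0,0.05],[0,0,0.1],[0,0,0.12],[0,0,0.12]],"twist":[[0,0,0],[0,0,0],[0,0,0],[0,0,0]],"hand":[1,1,1,1]}'; python3 -c "
from h import *
from cell import state
s=state();print(s['contact_force'].round(2),s['wrist_torque'].round(2));plan([.572,.156,.041],89.9)"
```

```text
time_s: 16.5
position: [0.5726, 0.156, 0.0422]
eef_rot: [0.001, 1.0, -0.0, -0.0]
contact_force: [-0.5, -0.2, -2.6]
finger_gap: 0.03
[-0.53 -0.23 -2.63] [ 0.01 -0.1  -0.06]
time_s: 16.9
position: [0.5729, 0.156, 0.0413]
eef_rot: [0.001, 1.0, 0.0, 0.0]
contact_force: [0.9, -0.5, -2.1]
finger_gap: 0.0296
[ 0.85 -0.5  -2.06] [-0.06 -0.1   0.01]
t 16.9 pos [0.5729 0.156  0.0413] F [ 0.9 -0.5 -2.1] gap 0.0296
offset cm [ 0.09 -0.    0.03] twist [0.   0.02 0.02]
```

```bash
python3 -m creep '{"offset":[[0.15,0,-0.03],[0.3,0,-0.03],[0.4,0,-0.03],[0.4,0,-0.03]],"twist":[[0,0,0],[0,0,0],[0,0,0],[0,0,0]],"hand":[1,1,1,1]}'; python3 -c "
from cell import state
s=state();print(s['contact_force'].round(2),s['wrist_torque'].round(2))"
python3 -m creep '{"offset":[[0.1,0,0],[0.2,0,0],[0.3,0,0],[0.3,0,0]],"twist":[[0,0,0],[0,0,0],[0,0,0],[0,0,0]],"hand":[1,1,1,1]}'; python3 -c "
from cell import state
s=state();print(s['contact_force'].round(2),s['wrist_torque'].round(2))"
```

```text
time_s: 17.3
position: [0.5687, 0.1562, 0.0416]
eef_rot: [0.001, 1.0, 0.0, 0.0]
contact_force: [-1.6, 0.1, -2.9]
finger_gap: 0.0295
[-1.56  0.09 -2.88] [ 0.07  0.11 -0.09]
time_s: 17.7
position: [0.5654, 0.1561, 0.0414]
eef_rot: [0.001, 1.0, 0.0, -0.0]
contact_force: [0.1, 0.7, -2.3]
finger_gap: 0.03
[ 0.09  0.66 -2.28] [ 0.03  0.03 -0.15]
```

It passed into ring 3 with no resistance. I go 15 mm more and then take small steps.

```bash
python3 -m creep '{"offset":[[0.2,0,0],[0.4,0,0],[0.6,0,0],[0.8,0,0],[0.8,0,0]],"twist":[[0,0,0],[0,0,0],[0,0,0],[0,0,0],[0,0,0]],"hand":[1,1,1,1,1]}'; python3 -m creep '{"offset":[[0.2,0,0],[0.4,0,0],[0.6,0,0],[0.8,0,0],[0.8,0,0]],"twist":[[0,0,0],[0,0,0],[0,0,0],[0,0,0],[0,0,0]],"hand":[1,1,1,1,1]}'; python3 - <<'E'
from h import *
from cell import state,snapshot
s=state();print(s['contact_force'].round(2),s['wrist_torque'].round(2))
cv2.imwrite("pics/side11.png",snapshot("side")["img"])
a=cv2.imread("pics/side11.png")[125:185,140:220]
cv2.imwrite("pics/c11.png",cv2.convertScaleAbs(cv2.resize(a,(800,600),interpolation=2),alpha=1.5))
E
```

```text
time_s: 18.2
position: [0.5574, 0.1561, 0.0414]
eef_rot: [0.001, 1.0, 0.0, -0.0]
contact_force: [0.0, 1.2, -2.1]
finger_gap: 0.0296
time_s: 18.7
position: [0.5494, 0.1561, 0.0414]
eef_rot: [0.001, 1.0, 0.0, -0.0]
contact_force: [-0.8, 1.1, -1.7]
finger_gap: 0.0297
[-0.78  1.1  -1.74] [ 0.07  0.06 -0.08]
```

View pics/c11.png

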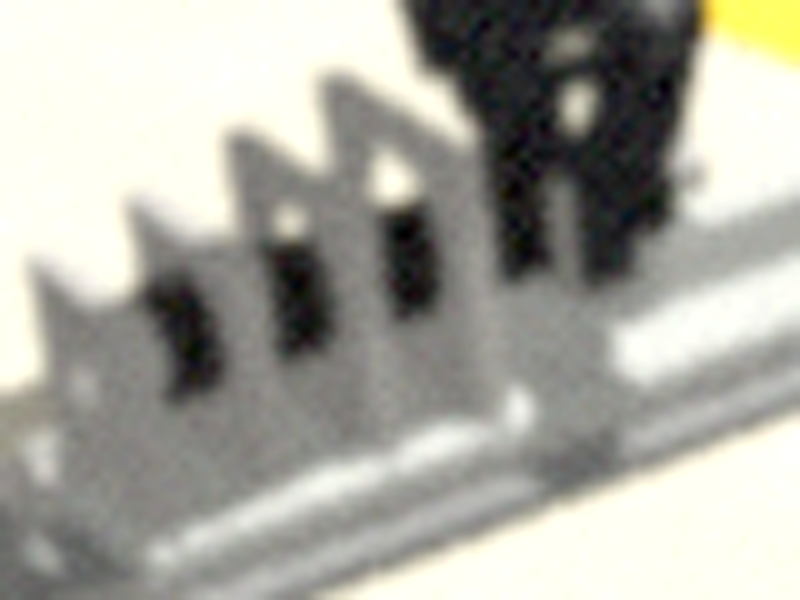

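The sleeve now fills rings 1–3, and the fingers remain clear of ring 1's front. I step towards ring 4.

```bash
python3 -m creep '{"offset":[[0.2,0,0],[0.4,0,0],[0.6,0,0],[0.6,0,0]],"twist":[[0,0,0],[0,0,0],[0,0,0],[0,0,0]],"hand":[1,1,1,1]}'; python3 -m creep '{"offset":[[0.1,0,0],[0.2,0,0],[0.2,0,0]],"twist":[[0,0,0],[0,0,0],[0,0,0]],"hand":[1,1,1]}';  python3 -c "
from cell import state
s=state();print(s['contact_force'].round(2),s['wrist_torque'].round(2))"
```

```text
time_s: 19.15
position: [0.5434, 0.1561, 0.0414]
eef_rot: [0.001, 1.0, 0.0, -0.0]
contact_force: [-0.2, 0.8, -1.3]
finger_gap: 0.0294
time_s: 19.45
position: [0.5417, 0.156, 0.0414]
eef_rot: [0.001, 1.0, 0.0, -0.0]
contact_force: [-0.3, -0.1, -0.6]
finger_gap: 0.0297
[-0.26 -0.07 -0.55] [ 0.11 -0.08 -0.11]
```

```bash
python3 -m creep '{"offset":[[0.1,0,0],[0.15,0,0],[0.15,0,0]],"twist":[[0,0,0],[0,0,0],[0,0,0]],"hand":[1,1,1]}';  python3 -c "
from cell import state
s=state();print(s['contact_force'].round(2),s['wrist_torque'].round(2))"
```

```text
time_s: 19.75
position: [0.5404, 0.1561, 0.0415]
eef_rot: [0.001, 1.0, 0.0, 0.0]
contact_force: [2.2, 0.1, -2.4]
finger_gap: 0.0295
[ 2.2   0.11 -2.44] [ 0.11 -0.35 -0.1 ]
```

Ring 4 contact came at x≈0.541, as expected. I press 2 mm more and check.

```bash
python3 -m creep '{"offset":[[0.1,0,0],[0.2,0,0],[0.2,0,0],[0.2,0,0]],"twist":[[0,0,0],[0,0,0],[0,0,0],[0,0,0]],"hand":[1,1,1,1]}';  python3 -c "
from cell import state
s=state();print(s['contact_force'].round(2),s['wrist_torque'].round(2))"
```

```text
time_s: 20.15
position: [0.5385, 0.1561, 0.0417]
eef_rot: [0.001, 1.0, 0.0, 0.0]
contact_force: [5.5, 0.3, -2.5]
finger_gap: 0.0293
[ 5.46  0.32 -2.46] [ 0.11 -0.78 -0.06]
```

5.5 N corresponds to about 2.6 mm. I add 1.2 mm for margin, hold it and look.

```bash
python3 -m creep '{"offset":[[0.06,0,0],[0.12,0,0],[0.12,0,0],[0.12,0,0],[0.12,0,0],[0.12,0,0]],"twist":[[0,0,0],[0,0,0],[0,0,0],[0,0,0],[0,0,0],[0,0,0]],"hand":[1,1,1,1,1,1]}';  python3 - <<'E'
from h import *
from cell import state,snapshot
s=state();print(s['contact_force'].round(2),s['wrist_torque'].round(2))
cv2.imwrite("pics/side12.png",snapshot("side")["img"])
f=lambda n:cv2.convertScaleAbs(cv2.resize(cv2.imread(f"pics/{n}.png")[125:185,130:210],(400,300),interpolation=2),alpha=1.5)
cv2.imwrite("pics/c12.png",np.vstack([f("side11"),f("side12")]))
E
```

```text
time_s: 20.75
position: [0.5376, 0.1561, 0.0417]
eef_rot: [0.001, 1.0, 0.0, 0.001]
contact_force: [6.8, 1.4, -2.2]
finger_gap: 0.0297
[ 6.77  1.37 -2.24] [ 0.12 -0.94 -0.08]
```

View pics/c12.png

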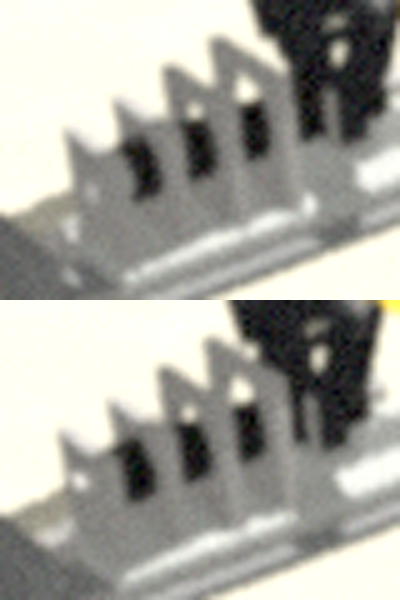

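The rings have moved about 1 px left (about 3.5 mm; 6.8 N agrees), and it held for 0.5 s. I ease off 4.5 mm, then lower onto the rail.

```bash
python3 -m creep '{"offset":[[-0.1,0,0],[-0.2,0,0],[-0.3,0,0],[-0.4,0,0],[-0.43,0,0],[-0.43,0,0],[-0.43,0,0]],"twist":[[0,0,0],[0,0,0],[0,0,0],[0,0,0],[0,0,0],[0,0,0],[0,0,0]],"hand":[1,1,1,1,1,1,1]}'; python3 -m creep '{"offset":[[0,0,0.03],[0,0,0.06],[0,0,0.06],[0,0,0.06]],"twist":[[0,0,0],[0,0,0],[0,0,0],[0,0,0]],"hand":[1,1,1,1]}'; python3 -c "
from cell import state
s=state();print(s['contact_force'].round(2),s['wrist_torque'].round(2))"
```

```text
time_s: 21.5
position: [0.5408, 0.1561, 0.0412]
eef_rot: [0.001, 1.0, -0.0, -0.001]
contact_force: [-1.6, 1.1, 0.3]
finger_gap: 0.0293
time_s: 21.9
position: [0.5413, 0.1562, 0.0411]
eef_rot: [0.001, 1.0, 0.0, 0.0]
contact_force: [-3.9, 0.5, 4.2]
finger_gap: 0.0291
[-3.95  0.5   4.18] [ 0.07  0.61 -0.11]
```

Now it rests on the rail (Fz +4) with a small drag. I relieve both slightly, then open.

```bash
python3 -m creep '{"offset":[[0.05,0,-0.03],[0.08,0,-0.05],[0.08,0,-0.05]],"twist":[[0,0,0],[0,0,0],[0,0,0]],"hand":[1,1,1]}'; python3 -c "
from cell import state
s=state();print(s['contact_force'].round(2),s['wrist_torque'].round(2))"; python3 -m creep '{"offset":[[0,0,0],[0,0,0],[0,0,0],[0,0,0],[0,0,0],[0,0,0],[0,0,0],[0,0,0]],"twist":[[0,0,0],[0,0,0],[0,0,0],[0,0,0],[0,0,0],[0,0,0],[0,0,0],[0,0,0]],"hand":[0.6,0.5,0.4,0.3,0.2,0,0,0]}';python3 - <<'E'
from h import *
from cell import state,snapshot
s=state();print(s['contact_force'].round(2),s['wrist_torque'].round(2))
cv2.imwrite("pics/side13.png",snapshot("side")["img"])
a=cv2.imread("pics/side13.png")[110:185,130:230]
cv2.imwrite("pics/c13.png",cv2.convertScaleAbs(cv2.resize(a,(800,600),interpolation=2),alpha=1.5))
E
```

```text
time_s: 22.2
position: [0.5408, 0.1561, 0.0413]
eef_rot: [0.001, 1.0, 0.0, 0.0]
contact_force: [1.1, 1.2, -0.7]
finger_gap: 0.0296
[ 1.11  1.23 -0.67] [ 0.21 -0.18 -0.12]
time_s: 23.0
position: [0.5405, 0.1561, 0.0414]
eef_rot: [0.001, 1.0, 0.0, -0.0]
contact_force: [0.2, -0.0, 0.6]
finger_gap: 0.0853
[ 0.15 -0.01  0.57] [-0.02  0.02 -0.05]
```

View pics/c13.png

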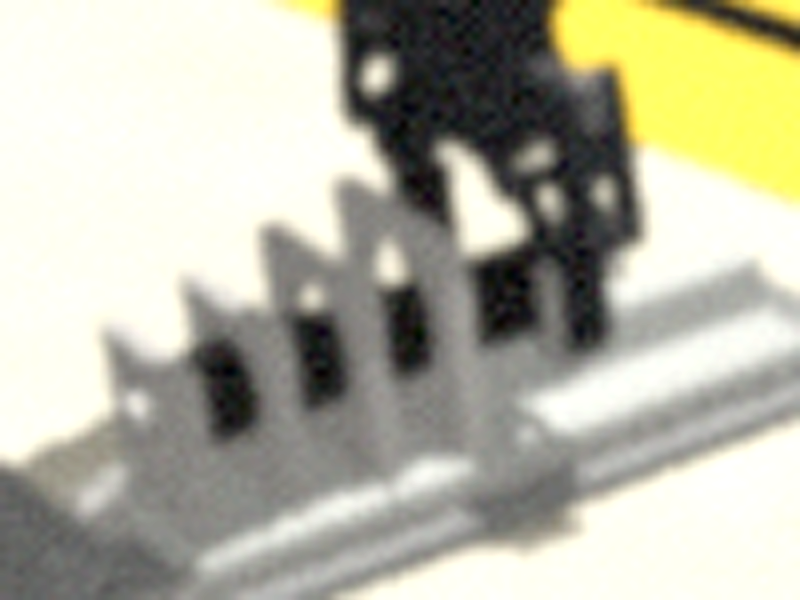

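It is released and the roller lies in the rings. Retreat is straight up.

```bash
python3 -m creep '{"offset":[[0,0,-1],[0,0,-3],[0,0,-6],[0,0,-10],[0,0,-14],[0,0,-16],[0,0,-16],[0,15,-16],[0,15,-16],[0,15,-16],[0,15,-16],[0,15,-16]],"twist":[[0,0,0],[0,0,0],[0,0,0],[0,0,0],[0,0,0],[0,0,0],[0,0,0],[0,0,0],[0,0,0],[0,0,0],[0,0,0],[0,0,0]],"hand":[0,0,0,0,0,0,0,0,0,0,0,0]}';python3 - <<'E'
from h import *
from cell import state,snapshot
for n in("side","top"): cv2.imwrite(f"pics/{n}14.png",snapshot(n)["img"])
a=cv2.imread("pics/side14.png")[110:200,120:240]; b=cv2.imread("pics/top14.png")
cv2.imwrite("pics/c14.png",cv2.convertScaleAbs(cv2.resize(a,(800,600),interpolation=2),alpha=1.5))
E
```

```text
time_s: 24.25
position: [0.54, 0.3068, 0.1996]
eef_rot: [-0.0, 1.0, -0.001, -0.001]
contact_force: [0.4, 0.7, -0.4]
finger_gap: 0.0854
```

View pics/c14.png

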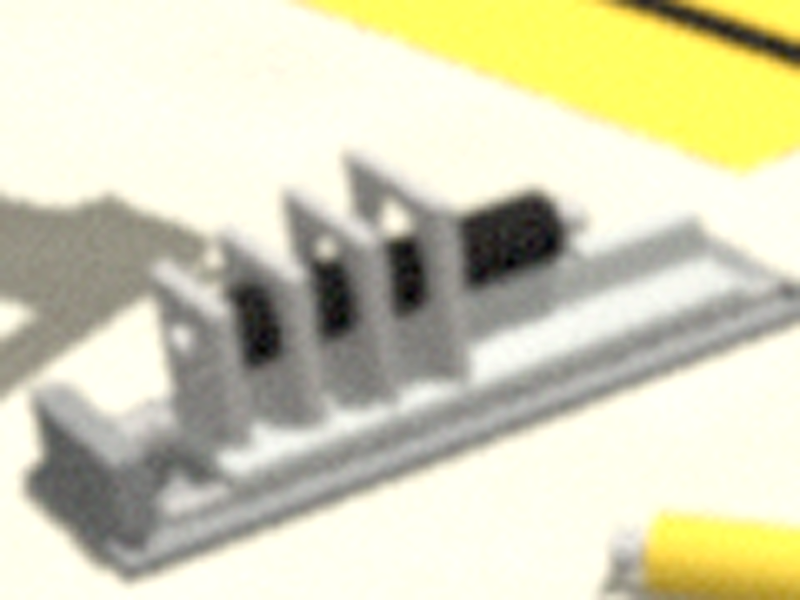

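View pics/top14.png

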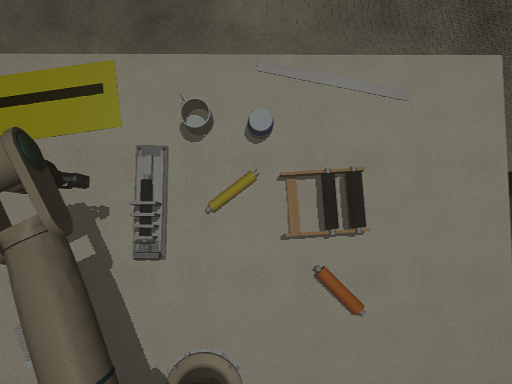

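```bash
python3 - <<'E'
import cv2,numpy as np
f=lambda n:cv2.convertScaleAbs(cv2.resize(cv2.imread(f"pics/{n}.png")[170:260,122:178],(373,600),interpolation=2),alpha=1.8)
cv2.imwrite("pics/c15.png",np.hstack([f("top0"),f("top14")]))
E
```

```text
(no output)
```

View pics/c15.png

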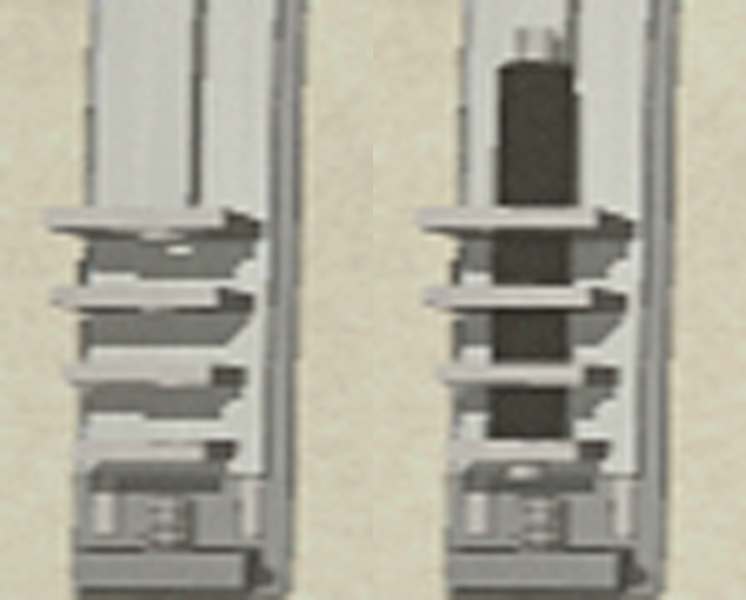

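The before/after crop shows the rings in the same rows (215, 298, 373, 448), so the carriage is back at rest. The sleeve runs straight up to ring 4 and the journal shows through it. The rest of the scene is unchanged.

```bash
python3 -c "
from cell import hand_in
print(hand_in())"
```

```text
the job is handed in; nothing more can be done
None
```

I took the leftmost roller (31 mm sleeve, gripper gap about 30 mm) from the first berth and slid it through rings 1–3 to ring 4. There I pressed it at 5.5 and then 6.8 N, about 2.6 and then 3.5 mm of carriage by the spring data. After that I eased off, let go and retreated, and handed in at about 24 s; no verdict was reported.

**Final checks:** in the last pictures the carriage is back at its starting position. The roller lies straight on the rail, its sleeve up against ring 4. The other two rollers, the mug, the jar and the look-alikes are where they were.

**What went wrong on the way:** my first gauge fit was about 1.2° off in yaw. The sleeve caught on ring 3 twice before I saw this, and the second time peaked at 10 N, or about 5.8 mm of carriage, still under the 8 mm limit. I backed off, took the yaw from the gauge's long edges, and it then passed freely.

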